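# Feed the last two caps through the hopper's dust flap

## Task

Two black bottle caps lie on the ledge of the cap hopper, one on either side of its mouth. With your fingertips, slide each cap along the ledge to the mouth and push it in under the hanging flap until it drops into the hopper, then draw back so that the flap falls shut. Do not pick the caps up, and leave everything else on the table where it is.

Things in the scene. Friction and masses are not known exactly. Their poses are not given: they have to be found in the camera images.
- hopper: Fixed sheet-steel cap hopper on the table, turned by up to 0.25 rad. Origin: on the table top under the middle of the mouth, in the plane of the front face; +x into the hopper (away from the robot), +y left along the face, z up. Housing x 0 to 126, y -140 to 140, roof top at 186 mm (overhangs the face by 4). A window below the ledge shows caps already inside: leave those.
- ledge (a point): Middle of the front edge of the level inlet ledge, on its top (hopper frame -120, 0, 100 mm). The ledge is 280 mm wide (y), runs 120 mm from its open front edge to the front face and has 13 mm high cheeks at its two ends (y = +-139).
- mouth (a point): Point on the ledge's surface in the middle of the mouth, in the plane of the front face (hopper frame 0, 0, 100 mm). The mouth is 108 mm wide (y -54 to 54) and 66 mm high; the lintel above it is 4 mm thick. Fingers pointing straight down meet the lintel; leaning forward 25 to 40 degrees (tips ahead) they reach in under it.
- sill (a point): Middle of the inner edge of the sill (hopper frame 22, 0, 100 mm). The ledge's level surface goes on inside the mouth as this sill and ends here: a cap whose centre is pushed past it tips off and drops about 80 mm into the bin. Fingertips behind the cap must come at least 8 mm, better 15 to 25 mm, past the front face for that.
- flap (a joint): White plastic flap, 96 wide, 68 high, 3.5 thick (mm), about 22 g, slick, hung on a pin along y (hopper frame x 6, z 170). 0 = hanging shut, grows as its lower edge swings inward and up, stop at 1.35 rad. It swings freely: under 1 N opens it, a cap pushed against it does so too, and it falls shut by its own weight within 1 s once nothing holds it.
- flap_edge (a point): Middle of the flap's lower edge; when shut it is 2 mm above the ledge and 13 mm inside the front face.
- cap_left: Black ribbed screw cap, 33.4 diameter, 19 high, 20 g, lying flat, closed top up, loose on the ledge to the left (+y) of the mouth, centre 42 to 78 mm from the mouth's middle line and 35 to 80 mm in front of the face. Origin: centre of its underside.
- cap_right: The same kind of cap, to the right (-y) of the mouth, same ranges. Origin: centre of its underside.
- vinegar_bottle: Bystander, to be left alone: filled glass bottle with black cap, 77 mm diameter, 222 high, standing on the table beside the hopper's left (+y) side (sizes in mm). Origin: centre of its underside.
- funnel: Bystander, to be left alone: steel funnel standing on its rim, 101x122x108, on the table beside the hopper's right (-y) side (sizes in mm). Origin: centre of its underside.
- marker: Bystander, to be left alone: marker pen, 17x135x16, lying on the rear of the hopper's roof (sizes in mm). Origin: centre of its underside.
- batch_pad: Bystander, to be left alone: yellow notebook, 148x108x11, flat on the table (sizes in mm). Origin: centre of its underside.
- thermometer: Bystander, to be left alone: probe thermometer, 22x183x17, lying on the table (sizes in mm). Origin: centre of its underside.
- cap_key: Bystander, to be left alone: red ring key for caps, 53x180x14, lying on the table (sizes in mm). Origin: centre of its underside.
- tape_roll: Bystander, to be left alone: roll of tape, 98 mm diameter, 25 high, on the table (sizes in mm). Origin: centre of its underside.
- label_roll: Bystander, to be left alone: roll of blank labels, 82 mm diameter, 38 high, on the table (sizes in mm). Origin: centre of its underside.

How it is judged:
By the outcome, as a careful person would: the job done as asked, in the order asked, and still so for the second after the job is handed in, with the robot touching nothing.
It also fails if it takes over 64 s, if anything falls off the work surface, if the arm or the gripper's body presses on something with over 40 N, if the wrist force passes 120 N, or if a joint passes its speed limit or range.

## Robot

A 6-joint arm with a two-finger parallel gripper is mounted at the origin on a cart in front of the work surface, level with it; the furniture and walls round the work are solid. World frame = base frame: x ahead of the robot, y to its left, z up, the work surface at z = 0. Lengths are in m, angles in rad, forces in N, time in s.
With the tool pointing down it reaches from about 0.35 to 1 m from the base axis. Payload 7.1 kg.
Tool frame: the origin (TCP) lies between the finger pads; the fingertips stand 22 mm ahead of it and the grasp point (between the pads) lies 3 mm ahead of it; x points along the fingers, y is the direction in which the jaws open and shut, and the axes are right-handed (so a half turn about x gives the same grasp; the last joint's range is limited). The gripper opens to 85 mm and grips with 20 to 120 N. Pads are 22 mm wide; open, the fingers measure 114 mm over their backs; the gripper's body (76 mm by 85 mm) begins 54 mm behind the grasp point. The pads swing forward as they close: fully open they stand 13 mm farther back than shut.
Start: joints at [1.3, 0.423, 1.63, -0, 1.089, -0.019], TCP at [0.156, 0.605, 0.229] pointing down, gripper open.
Joint ranges: [-3, 3], [-0.9, 2.11], [0.09, 2.58], [-1.31, 4.45], [0.11, 2.69], [-2.54, 2.54]. Speed limits (rad/s): [2.39, 2.39, 3.01, 3.14, 3.14, 3.14].

## Interface

Orientations are given as a rotation vector (axis times angle).
In Python, from rig import manip gives the robot as it stands. The module is installed in compiled form; this text tells all that it offers. Calls block until the motion is done:
- manip.move_to(position, orientation): joint-space move of the TCP to a pose.
- manip.servo_line(position, orientation=None, rate=0.15): straight line of the TCP; orientation=None keeps the orientation; rate is the mean speed in m/s.
- manip.set_joints(angles): joint-space move.
- manip.command_gripper(opening, f_grip=None): finger opening in m; f_grip is the grip in N (None keeps the last); returns when the fingers have stopped.
- manip.hold(seconds).
- manip.solve_ik(position, orientation): joint angles nearest the present ones, or None.
- manip.camera(name): name is "scene" or "top" or "wrist"; returns a dict with "image" (420x560x3 uint8, red, green, blue), "fx", "fy", "cx", "cy" (pixels), "cam_to_world" (4x4, takes a point from camera to world coordinates); the wrist camera has in their place "mount" (4x4, takes a point from camera to tool coordinates, whose origin is the TCP and whose axes are the tool frame's). Camera axes: x right, y down, z forward; pixel columns grow to the right and rows downward; lengths in m; the calibration is good to about 2 mm. A picture is of the moment at which its call begins: read the wrist's pose just before it. There is no depth.
A pose or a line that the arm cannot do raises manip.IKError and nothing moves.
- manip.sign_off(): hands the job in, once; it reports no verdict.
Readings, each from a call of its own:
- manip.get_time(): time.
- manip.get_joint_positions(): joint angles.
- manip.get_joint_vel(): joint speeds.
- manip.get_tau(): joint torques, N m.
- manip.get_position(): TCP position.
- manip.get_ee_rot(): TCP orientation.
- manip.get_contact_force(): force on the tool from outside, world axes, zero at the start.
- manip.get_torque(): the same for the moment, N m.
- manip.get_width(): finger opening in m.
Only numpy, scipy, OpenCV 4.12 (cv2) and the standard library are available. Lean on these libraries where they do the work, as an engineer would, in place of code of your own. Each camera call takes 0.05 s, during which the arm holds its last target.

## Working session

There is one attempt and no reset: what is moved stays moved. The work goes in short steps, each a Python script; the robot and the scene stay as the last script left them, time stands still between calls to the robot, and variables do not carry over. Pictures are saved under pics/ and viewed, and the job is handed in when it is done.

```bash
mkdir -p pics
python3 - <<'E'
from rig import manip
import cv2,numpy as np
for n in ["scene","top"]:
    c=manip.camera(n); cv2.imwrite(f"pics/{n}0.png",c["image"][:,:,::-1]); print(n,c["fx"],c["cx"],c["cy"],np.round(c["cam_to_world"],3).tolist())
print(manip.get_time(),manip.get_ee_rot(),manip.get_width())
E
```

```text
scene 410.13304044130103 276.49427539307055 215.9928613736923 [[0.901, -0.28, 0.331, 0.059], [-0.433, -0.62, 0.655, -0.932], [0.022, -0.733, -0.68, 1.082], [0.0, 0.0, 0.0, 1.0]]
top 414.3934931428223 280.1913682226273 213.0821922254758 [[0.023, -0.997, 0.071, 0.445], [-1.0, -0.023, 0.004, -0.013], [-0.002, -0.071, -0.997, 1.422], [0.0, 0.0, 0.0, 1.0]]
0.1 [ 0.19656763  1.56194372 -0.19875044] 0.08516174529651933
```

View pics/scene0.png

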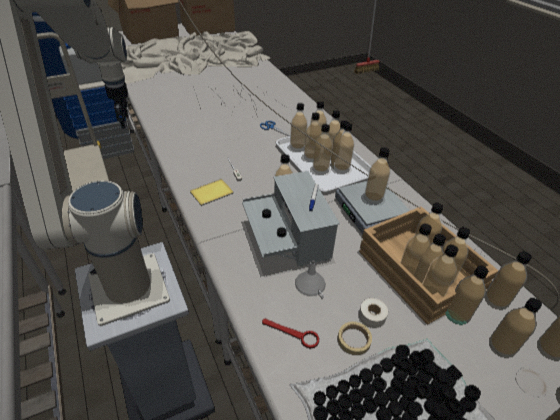

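View pics/top0.png

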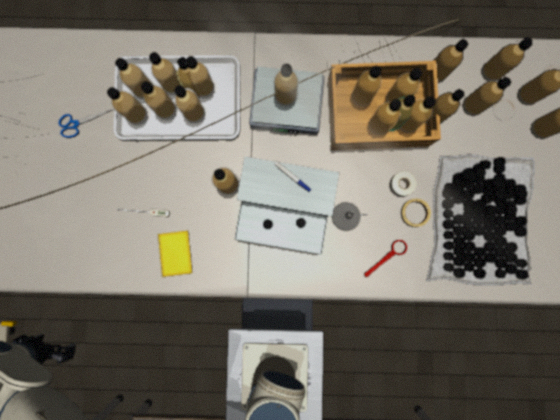

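The scene picture shows the hopper at about (290,225), with the caps at (266,214) and (281,233). In the top picture the caps are at (268,224) and (301,223), and the ledge's front edge runs from (236,242) to (323,253). I'll zoom in next.

Run:
```python
import cv2
a=cv2.imread("pics/top0.png")[145:265,200:380]; cv2.imwrite("pics/topz.png",cv2.resize(a,None,fx=4.4,fy=4.4,interpolation=cv2.INTER_CUBIC))
a=cv2.imread("pics/scene0.png")[160:280,220:360]; cv2.imwrite("pics/scenez.png",cv2.resize(a,None,fx=5,fy=5,interpolation=cv2.INTER_CUBIC))
```

```text
(no output)
```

View pics/topz.png

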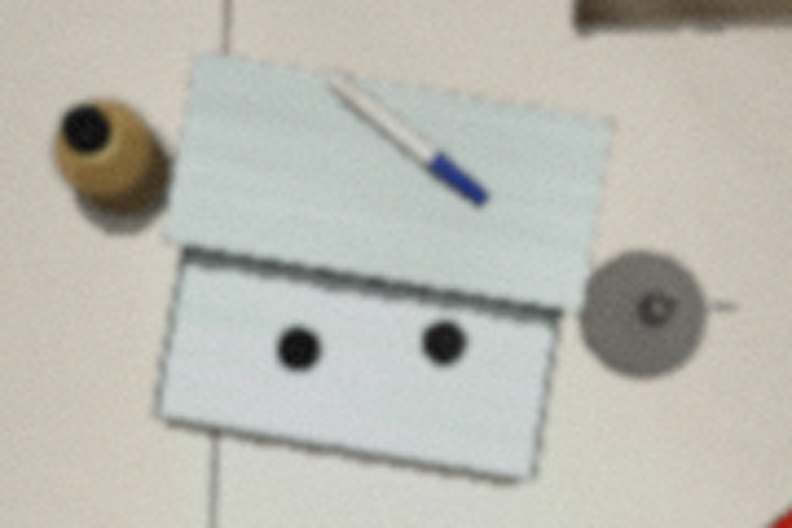

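View pics/scenez.png

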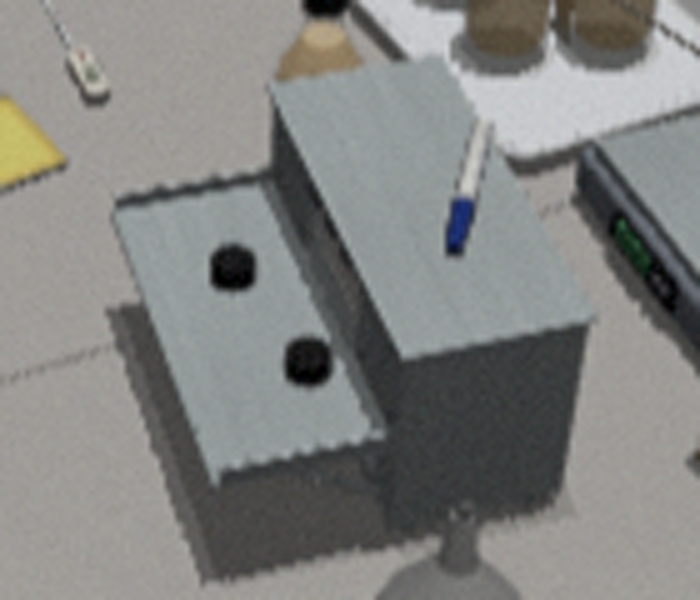

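```bash
cat > h.py <<'E'
from rig import manip
import cv2,numpy as np
from scipy.spatial.transform import Rotation as R
def ray(K,T,uv,z):
    fx,fy,cx,cy=K; d=T[:3,:3]@np.array([(uv[0]-cx)/fx,(uv[1]-cy)/fy,1]); o=T[:3,3]
    return o+d*(z-o[2])/d[2]
def cam(n):
    p,r=manip.get_position(),manip.get_ee_rot()
    c=manip.camera(n); K=(c["fx"],c["fy"],c["cx"],c["cy"])
    if n=="wrist":
        T=np.eye(4);T[:3,:3]=R.from_rotvec(r).as_matrix();T[:3,3]=p;T=T@np.array(c["mount"])
    else: T=np.array(c["cam_to_world"])
    return c["image"],K,T
def blobs(im,lo=30,hi=4000,thr=60):
    m=(im.max(2)<thr).astype(np.uint8)
    n,l,s,ce=cv2.connectedComponentsWithStats(m)
    return [(s[i],ce[i]) for i in range(1,n) if lo<s[i][4]<hi]
E
python3 - <<'E'
from h import *
im,K,T=cam("top")
f=lambda u,v,z:ray(K,T,(u/4.4+200-.4,v/4.4+145-.4),z)
fl,fr=f(158,420,.1),f(532,482,.1)
rs=[f(*q,.186) for q in [(195,55),(612,122),(578,312),(168,243)]]
print("front",fl,fr,np.linalg.norm(fl-fr)); print(np.round(rs,4))
for a,b in[(fr,fl),(rs[1],rs[0]),(rs[2],rs[3])]: d=b-a; print("yaw",np.arctan2(-d[0],d[1]),np.linalg.norm(d))
for a,b in[(rs[3],rs[0]),(rs[2],rs[1])]: d=b-a; print("yaw",np.arctan2(d[1],d[0]),np.linalg.norm(d))
for s,c in blobs(im[205:250,240:325],20,200,70): print(s,ray(K,T,c+[240,205],.119))
im,K,T=cam("scene")
for s,c in blobs(im[195:250,250:300],20,200,50): print(s,ray(K,T,c+[250,195],.11))
c=manip.camera("wrist"); print(c["fx"],np.round(c["mount"],3).tolist())
E
```

```text
front [0.44968207 0.13194058 0.1       ] [ 0.41137747 -0.1393092   0.1       ] 0.2739410270550129
[[ 0.6998  0.1049  0.186 ]
 [ 0.66   -0.1817  0.186 ]
 [ 0.5292 -0.1604  0.186 ]
 [ 0.5698  0.1194  0.186 ]]
yaw -0.14028760419292677 0.2739410270550129
yaw -0.13799374505265394 0.289380092616935
yaw -0.14404288180223865 0.2827809128932817
yaw -0.11145653401609351 0.13081604090516594
yaw -0.16164011408956955 0.13251759865090892
[24 15  8  8 54] [0.50316971 0.03108835 0.119     ]
[57 14  8  8 52] [ 0.50950614 -0.07292088  0.119     ]
[12 15  9  8 59] [0.50399    0.03048387 0.11      ]
[27 33  9  9 68] [ 0.51097844 -0.07372566  0.11      ]
361.6046627090418 [[0.002, -0.281, 0.96, -0.144], [1.0, 0.0, -0.002, 0.0], [0.0, 0.96, 0.281, -0.072], [0.0, 0.0, 0.0, 1.0]]
```

```bash
cat >> h.py <<'E'
YAW=-0.14; O=np.array([.5514,-.0205,0])
def ori(deg,yaw=None):
    a=np.radians(deg); s,c=np.sin(a),np.cos(a)
    M=np.array([[s,0,c],[0,1,0],[-c,0,s]])
    return R.from_euler('z',YAW if yaw is None else yaw)*R.from_matrix(M)
def H2W(p): return O+R.from_euler('z',YAW).apply(p)
def W2H(p): return R.from_euler('z',-YAW).apply(np.asarray(p)-O)
E
python3 - <<'E'
from h import *
q=ori(0).as_rotvec()
manip.move_to([.2,.42,.34],ori(0,.6).as_rotvec())
manip.move_to([.42,-.01,.32],q)
manip.command_gripper(.018,20)
im,K,T=cam("wrist"); cv2.imwrite("pics/w1.png",im[:,:,::-1]); np.savez("w1",im=im,K=K,T=T)
print(manip.get_time(),manip.get_position(),manip.get_width(),manip.get_contact_force())
E
```

```text
3.6917 [ 0.41999758 -0.01000919  0.32000095] 0.017861767150827264 [-0.39314847  0.00889002 -0.00789561]
```

View pics/w1.png

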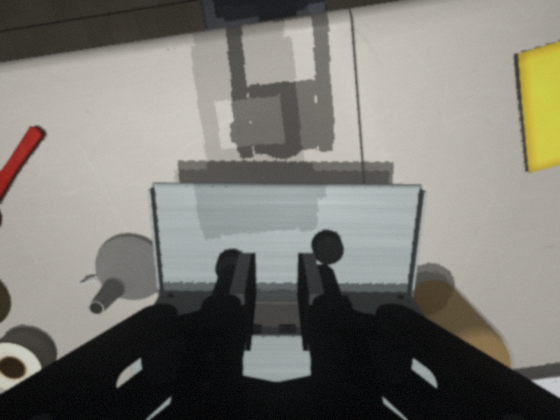

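The wrist picture is flipped, so down in the image is away from the robot. It shows the ledge's front corners at (152,184) and (424,186), the left cap at (327,246), and the right cap at about (231,262), partly hidden by a finger.

Run:
```python
from h import *
d=np.load("w1.npz");im,K,T=d["im"],tuple(d["K"]),d["T"]
z=cv2.resize(im[170:310,140:440],None,fx=2.6,fy=2.6,interpolation=cv2.INTER_CUBIC); cv2.imwrite("pics/w1z.png",z[:,:,::-1])
for n,uv,h in [("fr",(152,184),.11),("fl",(424,186),.11),("faceR",(163,290),.11),("faceL",(411,292),.11),("capL top",(327,243),.119)]:
    p=ray(K,T,uv,h); print(n,p.round(4),W2H(p).round(4))
```

```text
fr [ 0.4104 -0.1346  0.11  ] [-0.1237 -0.1326  0.11  ]
fl [0.4504 0.1351 0.11  ] [-0.1218  0.14    0.11  ]
faceR [ 0.528  -0.1505  0.11  ] [-0.005 -0.132  0.11 ]
faceL [0.5681 0.118  0.11  ] [-0.0028  0.1394  0.11  ]
capL top [0.4942 0.0319 0.119 ] [-0.064   0.0439  0.119 ]
```

View pics/w1z.png

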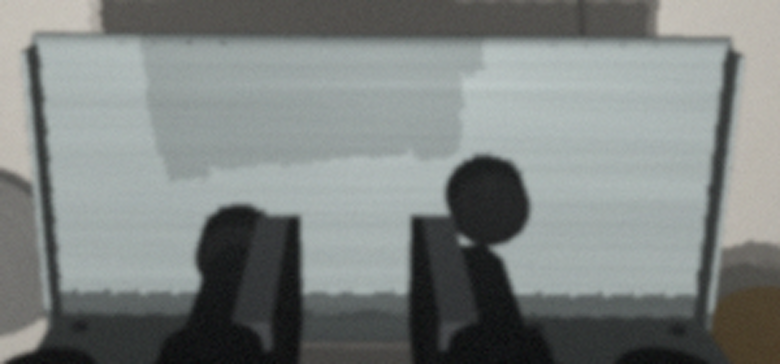

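Run:
```python
from h import *
d=np.load("w1.npz");im,K,T=d["im"],tuple(d["K"]),d["T"]
for n,uv,h in [("fr",(36,34),.1),("fl",(732,39),.1),("frch",(32,45),.113),("flch",(737,52),.113),("faceR 293",(60,290),.1),("faceL",(705,296),.1),("faceR 318",(52,316),.1),("faceL",(710,320),.1),("capL top",(487,199),.119),("capR",(240,247),.119)]:
    p=ray(K,T,(uv[0]/2.6+140-.3,uv[1]/2.6+170-.3),h); print(n,p.round(4),W2H(p).round(4))
```

```text
fr [ 0.4111 -0.1365  0.1   ] [-0.1227 -0.1344  0.1   ]
fl [0.4515 0.1362 0.1   ] [-0.1208  0.1412  0.1   ]
frch [ 0.4129 -0.1341  0.113 ] [-0.1213 -0.1318  0.113 ]
flch [0.4532 0.1331 0.113 ] [-0.1187  0.1384  0.113 ]
faceR 293 [ 0.5224 -0.1526  0.1   ] [-0.0103 -0.1348  0.1   ]
faceL [0.5636 0.1215 0.1   ] [-0.0077  0.1423  0.1   ]
faceR 318 [ 0.5341 -0.1589  0.1   ] [ 0.0022 -0.1394  0.1   ]
faceL [0.5755 0.1232 0.1   ] [0.0038 0.1457 0.1   ]
capL top [0.4977 0.0315 0.119 ] [-0.0604  0.044   0.119 ]
capR [ 0.5046 -0.0687  0.119 ] [-0.0396 -0.0542  0.119 ]
```

```bash
sed -i 's/^YAW=.*/YAW=-0.144; O=np.array([.551,-.0185,0]); A=37; TIP=.022; ZC=-.011/' h.py
cat >> h.py <<'E'
def tcp(c,tip=None,a=None):
    "TCP world pos so that lowest (rear) fingertip corner is at hopper point c"
    t=TIP if tip is None else tip; r=ori(A if a is None else a)
    return H2W(np.asarray(c,float))-r.apply([t,0,ZC])
def F(): return np.array(manip.get_contact_force())
E
python3 - <<'E'
from h import *
for n,p in [("L",[.5035,.031,0]),("R",[.510,-.0733,0])]: print(n,W2H(p).round(4))
q=ori(A).as_rotvec()
for c in [(-.054,.093,.106),(-.054,.05,.102),(-.07,0,.102),(.0,0,.102),(-.04,-.1,.102)]:
    print(c,tcp(c).round(3),np.round(manip.solve_ik(tcp(c),q),2))
d=np.load("w1.npz");print(d["K"])
z=cv2.resize(d["im"][240:310,200:350],None,fx=5,fy=5,interpolation=cv2.INTER_CUBIC); cv2.imwrite("pics/w1f.png",np.clip(z[:,:,::-1].astype(float)*2,0,255).astype(np.uint8))
E
```

```text
L [-0.0541  0.0422  0.    ]
R [-0.0327 -0.0601  0.    ]
(-0.054, 0.093, 0.106) [0.506 0.082 0.13 ] [0.29 0.35 2.32 4.23 0.29 0.85]
(-0.054, 0.05, 0.102) [0.5   0.039 0.126] [0.17 0.35 2.36 3.92 0.26 1.06]
(-0.07, 0, 0.102) [ 0.477 -0.008  0.126] [0.02 0.33 2.42 3.53 0.26 1.32]
(0.0, 0, 0.102) [ 0.547 -0.018  0.126] [-0.01  0.39  2.28  3.6   0.18  1.22]
(-0.04, -0.1, 0.102) [ 0.493 -0.111  0.126] [-0.3   0.35  2.36  2.72  0.23  1.86]
[361.60466271 361.60466271 276.29189704 206.65742903]
```

View pics/w1f.png

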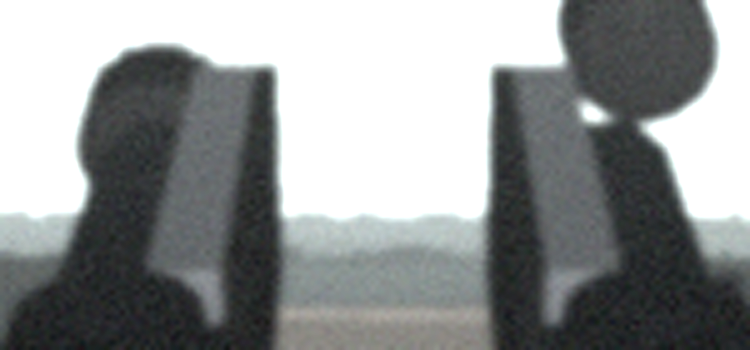

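```bash
sed -i 's/A=37/A=38/' h.py
python3 - <<'E'
from h import *
q=ori(A).as_rotvec()
P=[.42,.03,.40]
print(np.round(manip.solve_ik(P,q),2), np.round(manip.get_joint_positions(),2))
manip.move_to(P,q); print(manip.get_time(),np.round(manip.get_joint_positions(),2))
c=(-.054,.093,.135)
print(np.round(manip.solve_ik(tcp(c),q),2))
manip.move_to(tcp(c),q)
print(manip.get_time(),manip.get_position(),tcp(c),F())
im,K,T=cam("wrist"); cv2.imwrite("pics/w2.png",im[:,:,::-1])
im,K,T=cam("scene"); cv2.imwrite("pics/s2.png",cv2.resize(im[140:280,190:350,::-1],None,fx=4.2,fy=4.2,interpolation=cv2.INTER_CUBIC))
E
```

```text
[ 0.19 -0.38  2.2  -0.31  0.71 -1.06] [-0.05 -0.    1.95 -0.    1.19 -1.48]
4.2333 [ 0.19 -0.38  2.2  -0.31  0.71 -1.06]
[0.29 0.28 2.32 4.44 0.27 0.64]
8.1667 [0.50621969 0.08201518 0.15927783] [0.50607871 0.08198638 0.15910851] [0.0449222  0.27664088 0.08203313]
```

View pics/w2.png

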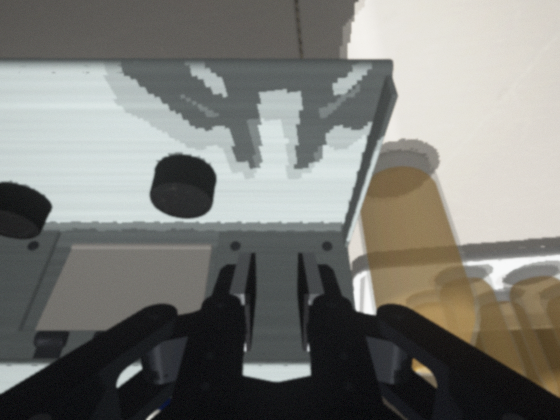

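View pics/s2.png

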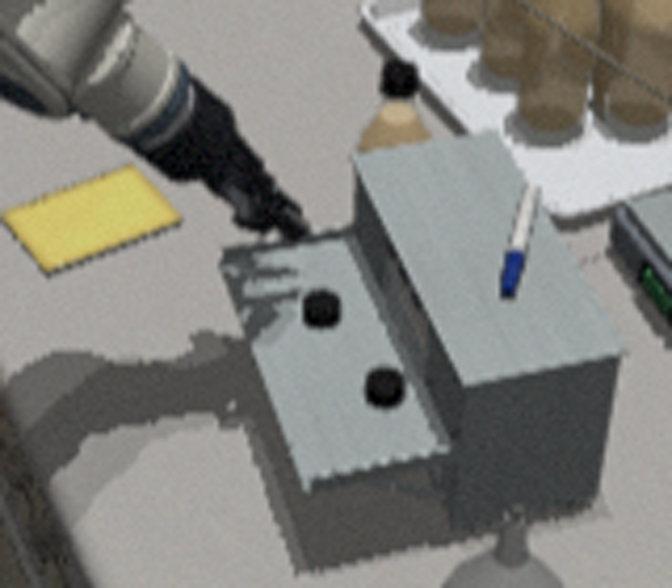

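The wrist picture shows the left cap at (183,185), the right cap at (15,208), and the flap and mouth at columns 40–215. The scene view shows the fingers hovering at the left end of the ledge, clear of both caps. Next I'll touch down gently to find the fingertip height.

Run:
```python
from h import *
q=ori(A).as_rotvec()
f0=F(); 
c=np.array([-.054,.093,.110]); manip.servo_line(tcp(c),q,.06)
f0=F();print(f0,manip.get_time())
for k in range(20):
    c[2]-=.002; manip.servo_line(tcp(c),q,.04); f=F()-f0
    if abs(f[2])>1.5: break
print(c,f,manip.get_position(),tcp(c),manip.get_time(),np.round(manip.get_joint_positions(),2))
```

```text
[ 0.04758029  0.51126894 -0.2664601 ] 8.8333
[-0.054  0.093  0.078] [-8.52756592  0.27052833 15.6225949 ] [0.50630643 0.08195164 0.10318882] [0.50607871 0.08198638 0.10210851] 12.8333 [0.29 0.44 2.34 3.96 0.37 1.14]
```

Run:
```python
from h import *
im,K,T=cam("scene"); cv2.imwrite("pics/s3.png",cv2.resize(im[160:260,220:330,::-1],None,fx=6,fy=6,interpolation=cv2.INTER_CUBIC))
im,K,T=cam("wrist"); cv2.imwrite("pics/w3.png",im[:,:,::-1])
np.savez("w3",im=im,K=K,T=T)
```

```text
(no output)
```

View pics/w3.png

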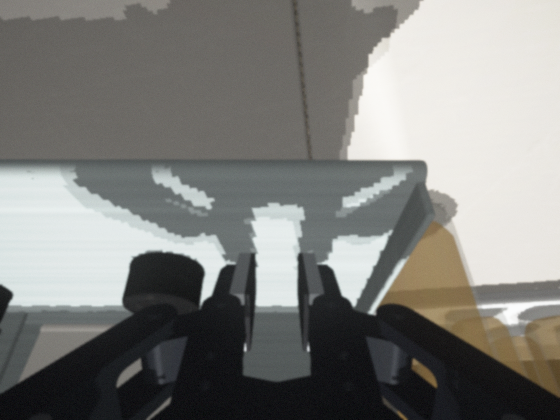

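View pics/s3.png

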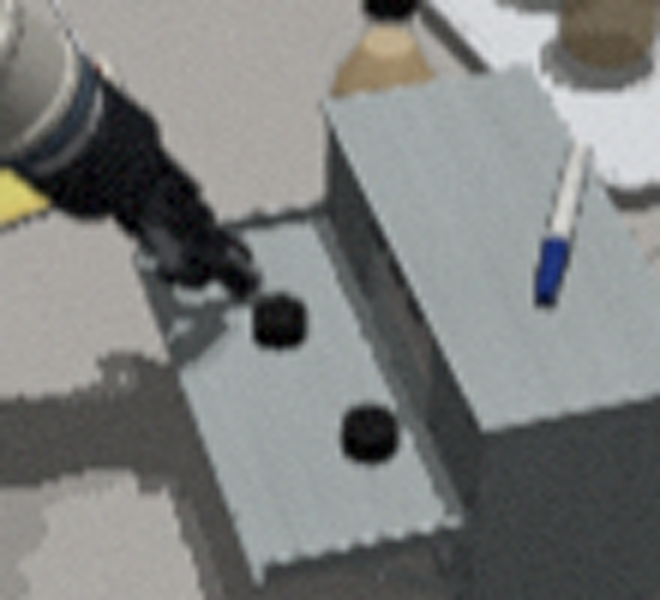

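Run:
```python
from h import *
im,K,T=cam("scene")
p=np.array(manip.get_position()); r=ori(A)
def proj(w):
    c=np.linalg.inv(T)@np.append(w,1); u=np.array([K[0]*c[0]/c[2]+K[2],K[1]*c[1]/c[2]+K[3]]); return ((u-[220,160])*6).round(0)
for X in (-.004,.01,.022):
  for y in (-.012,.012):
    for z in (-.011,.011):
        w=p+r.apply([X,y,z]); print(X,y,z,w.round(3),W2H(w).round(3),proj(w))
```

```text
-0.004 -0.012 -0.011 [0.494 0.072 0.1  ] [-0.07   0.081  0.1  ] [232. 296.]
-0.004 -0.012 0.011 [0.511 0.069 0.113] [-0.052  0.081  0.113] [260. 273.]
-0.004 0.012 -0.011 [0.497 0.095 0.1  ] [-0.07   0.105  0.1  ] [222. 270.]
-0.004 0.012 0.011 [0.514 0.093 0.113] [-0.052  0.105  0.113] [249. 248.]
0.01 -0.012 -0.011 [0.502 0.07  0.089] [-0.061  0.081  0.089] [246. 307.]
0.01 -0.012 0.011 [0.519 0.068 0.102] [-0.044  0.081  0.102] [274. 285.]
0.01 0.012 -0.011 [0.506 0.094 0.089] [-0.061  0.105  0.089] [236. 281.]
0.01 0.012 0.011 [0.523 0.092 0.102] [-0.044  0.105  0.102] [263. 259.]
0.022 -0.012 -0.011 [0.509 0.069 0.079] [-0.054  0.081  0.079] [258. 316.]
0.022 -0.012 0.011 [0.527 0.067 0.093] [-0.036  0.081  0.093] [286. 294.]
0.022 0.012 -0.011 [0.513 0.093 0.079] [-0.054  0.105  0.079] [247. 291.]
0.022 0.012 0.011 [0.53  0.091 0.093] [-0.036  0.105  0.093] [275. 269.]
```

```bash
sed -i 's/TIP=.022/TIP=-.0035/' h.py
python3 - <<'E'
from h import *
print(manip.get_time())
for a in (30,33,36,39):
  for c in [(-.054,.093,.102),(-.054,.05,.102),(-.085,.01,.102),(-.01,.01,.102),(-.035,-.105,.102),(-.035,-.05,.102),(-.07,-.01,.102),(0,-.01,.102)]:
    j=manip.solve_ik(tcp(c,a=a),ori(a).as_rotvec())
    print(a,c,None if j is None else np.round(j,2))
E
```

```text
12.9833
30 (-0.054, 0.093, 0.102) None
30 (-0.054, 0.05, 0.102) None
30 (-0.085, 0.01, 0.102) [0.04 0.36 2.35 3.96 0.12 0.92]
30 (-0.01, 0.01, 0.102) None
30 (-0.035, -0.105, 0.102) None
30 (-0.035, -0.05, 0.102) None
30 (-0.07, -0.01, 0.102) None
30 (0, -0.01, 0.102) None
33 (-0.054, 0.093, 0.102) [0.25 0.41 2.27 4.36 0.22 0.7 ]
33 (-0.054, 0.05, 0.102) [0.14 0.4  2.3  4.07 0.19 0.89]
33 (-0.085, 0.01, 0.102) [0.04 0.37 2.38 3.66 0.2  1.22]
33 (-0.01, 0.01, 0.102) [0.01 0.43 2.23 3.9  0.12 0.95]
33 (-0.035, -0.105, 0.102) [-0.3   0.41  2.29  2.54  0.15  2.04]
33 (-0.035, -0.05, 0.102) [-0.15  0.4   2.29  3.13  0.13  1.58]
33 (-0.07, -0.01, 0.102) [-0.02  0.38  2.36  3.51  0.18  1.31]
33 (0, -0.01, 0.102) None
36 (-0.054, 0.093, 0.102) [0.26 0.43 2.29 4.11 0.29 0.96]
36 (-0.054, 0.05, 0.102) [0.15 0.42 2.33 3.84 0.27 1.13]
36 (-0.085, 0.01, 0.102) [0.05 0.39 2.41 3.54 0.3  1.35]
36 (-0.01, 0.01, 0.102) [0.01 0.44 2.26 3.62 0.2  1.23]
36 (-0.035, -0.105, 0.102) [-0.31  0.42  2.32  2.73  0.24  1.84]
36 (-0.035, -0.05, 0.102) [-0.15  0.42  2.32  3.13  0.23  1.58]
36 (-0.07, -0.01, 0.102) [-0.02  0.4   2.39  3.41  0.28  1.41]
36 (0, -0.01, 0.102) [-0.04  0.44  2.25  3.47  0.18  1.33]
39 (-0.054, 0.093, 0.102) [0.28 0.44 2.32 3.95 0.36 1.13]
39 (-0.054, 0.05, 0.102) [0.16 0.43 2.35 3.71 0.36 1.27]
39 (-0.085, 0.01, 0.102) [0.06 0.41 2.44 3.48 0.4  1.42]
39 (-0.01, 0.01, 0.102) [0.02 0.45 2.29 3.5  0.29 1.35]
39 (-0.035, -0.105, 0.102) [-0.31  0.44  2.35  2.81  0.33  1.75]
39 (-0.035, -0.05, 0.102) [-0.15  0.43  2.35  3.13  0.33  1.57]
39 (-0.07, -0.01, 0.102) [-0.01  0.42  2.41  3.36  0.38  1.46]
39 (0, -0.01, 0.102) [-0.04  0.46  2.27  3.39  0.28  1.42]
```

```bash
sed -i 's/A=38/A=36/' h.py
python3 - <<'E'
from h import *
q=ori(A).as_rotvec()
manip.servo_line(tcp((-.056,.093,.1025)),q,.05); f0=F(); print(f0)
manip.servo_line(tcp((-.056,.045,.1025)),q,.05); print(F()-f0,manip.get_time())
im,K,T=cam("wrist"); cv2.imwrite("pics/w4.png",im[:,:,::-1]); np.savez("w4",im=im,K=K,T=T)
im,K,T=cam("top"); cv2.imwrite("pics/t4.png",cv2.resize(im[180:265,220:350,::-1],None,fx=5,fy=5,interpolation=cv2.INTER_CUBIC))
E
```

```text
[-0.51432236  0.40239833 -0.18127529]
[ 0.43570752 -0.13696728  0.37414146] 14.5333
```

View pics/w4.png

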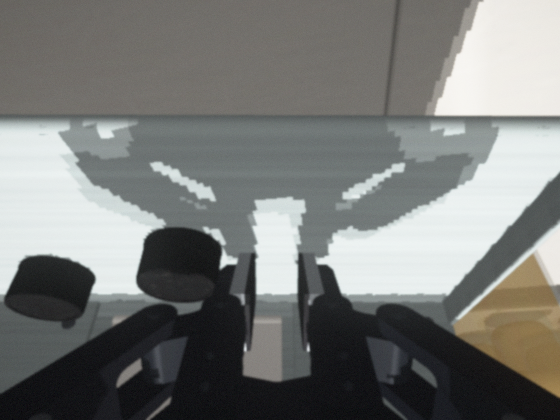

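View pics/t4.png

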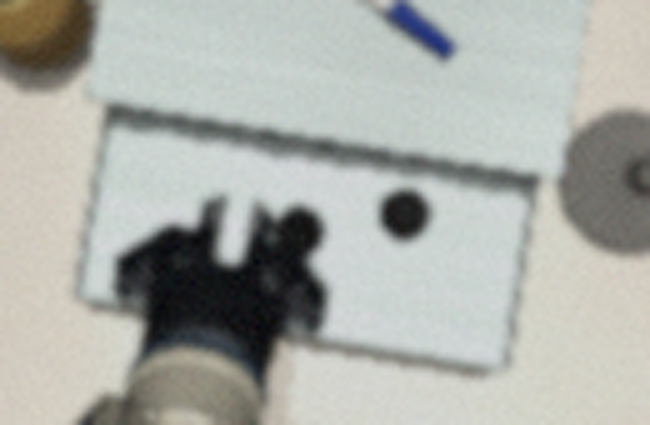

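The top view shows the left cap touching the right finger at about (280,226) full-frame. The flap starts near (265,345) in the wrist view. The cap moved cleanly.

Run:
```python
from h import *
im,K,T=cam("top")
print("capL", W2H(ray(K,T,(302/5+220-.4,229/5+180-.4),.117)), "capR",W2H(ray(K,T,(405/5+219.6,214/5+179.6),.117)))
for uv in [(222,198),(258,200),(118,265),(325,300)]: print(W2H(ray(K,T,(uv[0]/5+219.6,uv[1]/5+179.6),.115)).round(3))
d=np.load("w4.npz"); K,T=tuple(d["K"]),d["T"]
print("wrist", W2H(ray(K,T,(179,264),.1095)))
```

```text
capL [-0.05292073  0.00229029  0.117     ] capR [-0.03278036 -0.06014825  0.117     ]
[-0.042  0.055  0.115]
[-0.039  0.033  0.115]
[-0.095  0.113  0.115]
[-0.095 -0.019  0.115]
wrist [-0.05863979  0.00612014  0.1095    ]
```

Run:
```python
from h import *
q=ori(A).as_rotvec(); z=.102
for x,y,r in [(-.056,.053,.06),(-.097,.053,.08),(-.097,.003,.08)]: manip.servo_line(tcp((x,y,z)),q,r)
f0=F()
manip.servo_line(tcp((-.045,.003,z)),q,.06); print(F()-f0,manip.get_time())
im,K,T=cam("wrist"); cv2.imwrite("pics/w5.png",im[:,:,::-1])
im,K,T=cam("scene"); cv2.imwrite("pics/s5.png",cv2.resize(im[160:260,220:330,::-1],None,fx=6,fy=6,interpolation=cv2.INTER_CUBIC))
```

```text
[ 0.319371   -1.05547904 -0.40922867] 17.4167
```

View pics/w5.png

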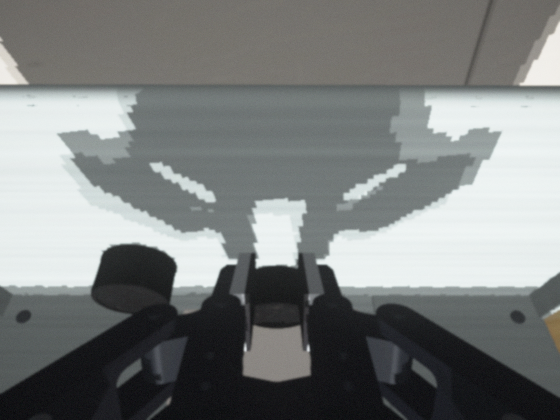

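View pics/s5.png

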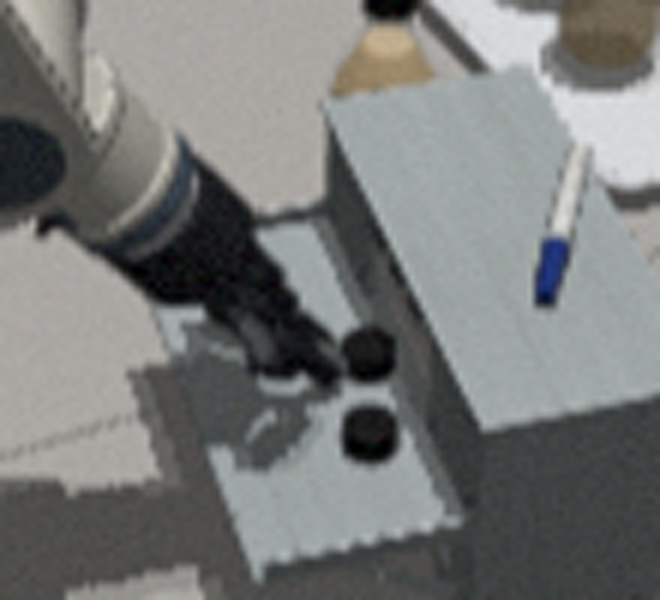

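The cap is cradled between the fingertips at (277,295), and the scene view agrees. I'll push it in now, drifting slightly left to stay clear of the right cap.

Run:
```python
from h import *
q=ori(A).as_rotvec(); z=.102
f0=F()
for x,y in [(-.03,.0055),(-.02,.007),(-.012,.008),(-.006,.009),(-.001,.009),(.003,.009)]:
    try: manip.servo_line(tcp((x,y,z)),q,.05)
    except manip.IKError as e: print("ik",x,e); break
    f=F()-f0; print(x,f.round(2),round(manip.get_time(),2))
    if np.linalg.norm(f)>8: break
im,K,T=cam("wrist"); cv2.imwrite("pics/w6.png",im[:,:,::-1])
im,K,T=cam("scene"); cv2.imwrite("pics/s6.png",cv2.resize(im[160:260,220:330,::-1],None,fx=6,fy=6,interpolation=cv2.INTER_CUBIC))
```

```text
-0.03 [-0.65 -0.47  0.17] 17.97
-0.02 [-0.28  0.16 -0.24] 18.32
-0.012 [ 0.38 -0.99 -0.09] 18.62
-0.006 [-0.44 -0.68 -0.74] 18.9
-0.001 [0.   0.14 0.21] 19.15
0.003 [-0.05  0.3  -0.81] 19.4
```

View pics/w6.png

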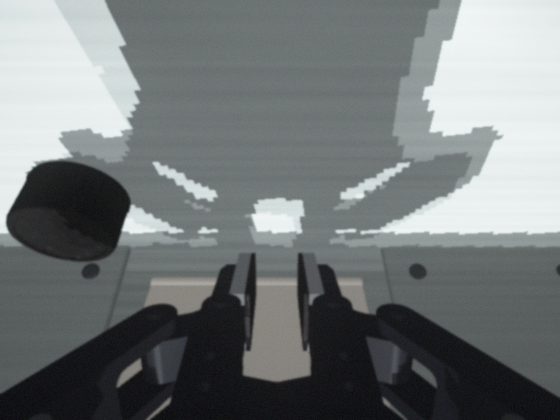

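View pics/s6.png

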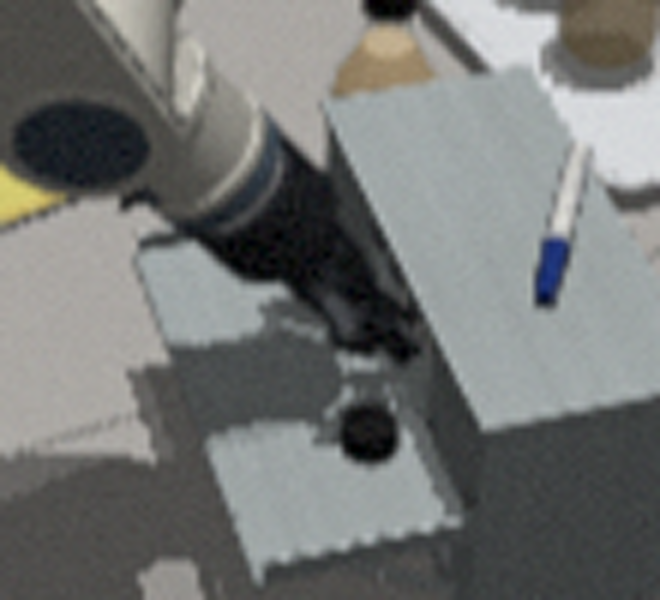

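The left cap is no longer visible on the ledge or under the flap, whose edge is at row 280, and the forces stayed small. I'll draw back and check.

Run:
```python
from h import *
q=ori(A).as_rotvec()
manip.servo_line(tcp((-.100,.009,.102)),q,.12)
im,K,T=cam("wrist"); cv2.imwrite("pics/w7.png",im[:,:,::-1])
manip.servo_line(tcp((-.100,-.03,.112)),q,.12)
manip.command_gripper(0.0,20)
manip.servo_line(tcp((-.097,-.101,.112)),q,.12)
im,K,T=cam("wrist"); cv2.imwrite("pics/w8.png",im[:,:,::-1])
im,K,T=cam("scene"); cv2.imwrite("pics/s7.png",cv2.resize(im[160:260,220:330,::-1],None,fx=6,fy=6,interpolation=cv2.INTER_CUBIC))
print(manip.get_time(),F(),manip.get_width())
```

```text
22.2 [-0.28820653 -0.44639424  0.03033401] 4.160958285238845e-05
```

View pics/w7.png

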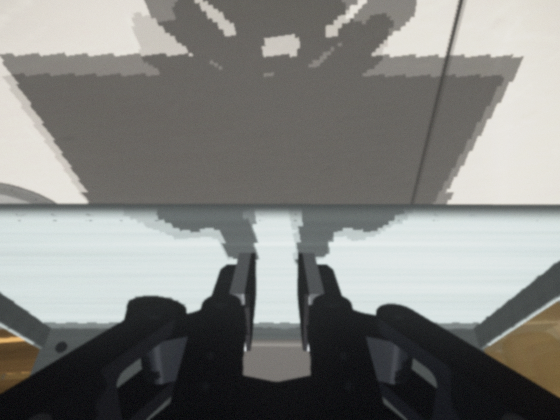

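View pics/w8.png

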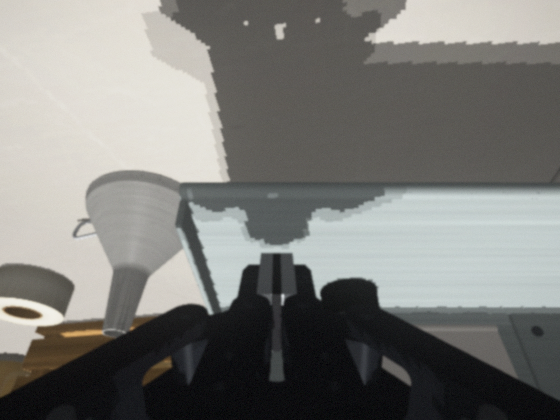

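View pics/s7.png

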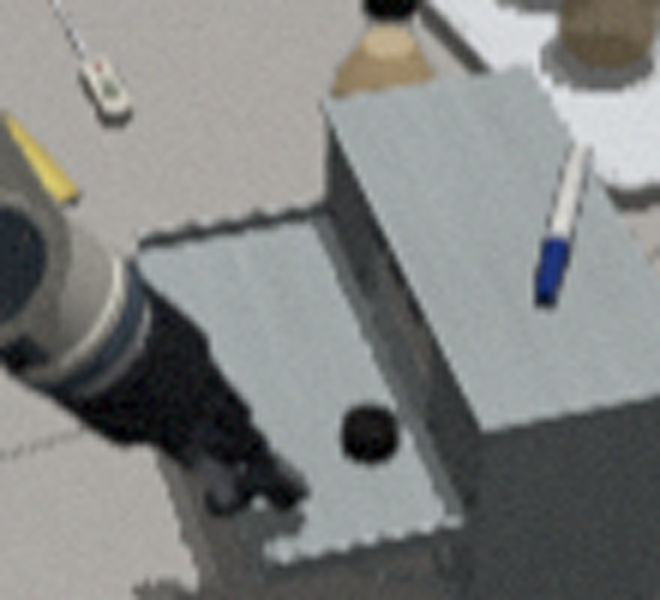

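The left cap is off the ledge and the flap looks shut. The right cap is still at about (350,285) in the last wrist view. Next comes its sideways push.

Run:
```python
from h import *
q=ori(A).as_rotvec(); z=.106
manip.servo_line(tcp((-.097,-.102,z)),q,.1)
manip.servo_line(tcp((-.037,-.102,z)),q,.1); f0=F(); print(f0,np.round(manip.get_joint_positions(),2))
manip.servo_line(tcp((-.037,-.038,z)),q,.05); print(F()-f0,manip.get_time())
im,K,T=cam("wrist"); cv2.imwrite("pics/w9.png",im[:,:,::-1])
im,K,T=cam("top"); cv2.imwrite("pics/t9.png",cv2.resize(im[180:265,220:350,::-1],None,fx=5,fy=5,interpolation=cv2.INTER_CUBIC))
```

```text
[ 0.25672938  0.010857   -0.50009451] [-0.3   0.41  2.32  2.73  0.23  1.85]
[0.07347382 0.15199501 0.65061193] 24.6333
```

View pics/w9.png

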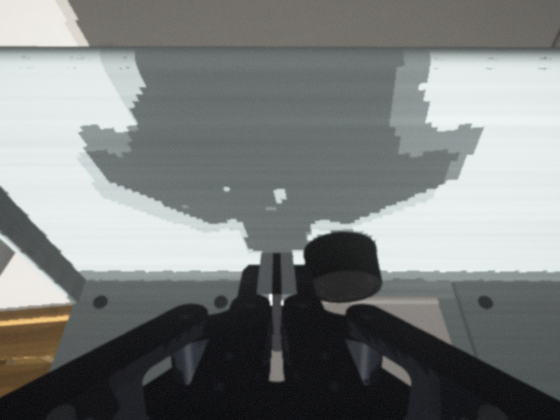

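View pics/t9.png

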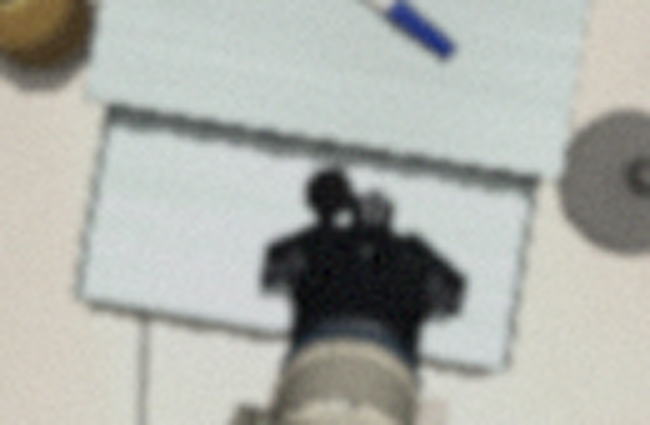

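Run:
```python
from h import *
q=ori(A).as_rotvec()
im,K,T=cam("top")
p=W2H(ray(K,T,(330/5+219.6,191/5+179.6),.117)); print(p)
y=p[1]
for x,yy,zz in [(-.037,-.046,.106),(-.085,-.046,.108)]: manip.servo_line(tcp((x,yy,zz)),q,.08)
manip.command_gripper(.018,20)
manip.servo_line(tcp((-.085,y,.102)),q,.08)
manip.servo_line(tcp((-.045,y,.102)),q,.06); print(F(),manip.get_time())
im,K,T=cam("wrist"); cv2.imwrite("pics/w10.png",im[:,:,::-1])
```

```text
[-0.02633187 -0.01112942  0.117     ]
[-0.464309    0.42999088 -0.07537749] 27.5083
```

View pics/w10.png

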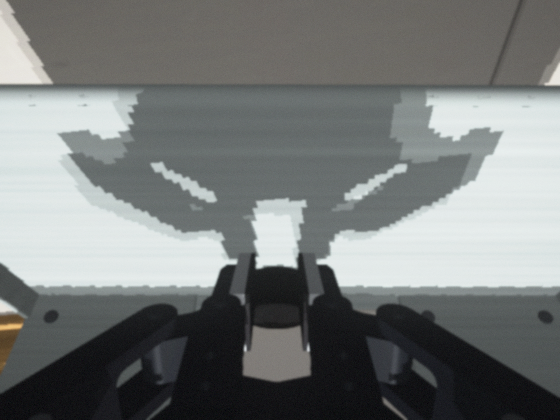

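The right cap is centred ahead of the fingertips at (276,297), so I can push it in.

Run:
```python
from h import *
q=ori(A).as_rotvec(); z=.102; y=-.009
f0=F()
for x in (-.03,-.02,-.012,-.006,-.001,.003):
    try: manip.servo_line(tcp((x,y,z)),q,.05)
    except manip.IKError as e: print("ik",x,e); break
    f=F()-f0; print(x,f.round(2))
    if np.linalg.norm(f)>8: break
im,K,T=cam("wrist"); cv2.imwrite("pics/w11.png",im[:,:,::-1])
manip.servo_line(tcp((-.100,y,.102)),q,.12)
manip.servo_line(tcp((-.17,y,.22)),q,.15)
manip.hold(.5)
im,K,T=cam("wrist"); cv2.imwrite("pics/w12.png",im[:,:,::-1])
im,K,T=cam("scene"); cv2.imwrite("pics/s12.png",cv2.resize(im[160:300,180:360,::-1],None,fx=4,fy=4,interpolation=cv2.INTER_CUBIC))
print(manip.get_time())
```

```text
-0.03 [ 0.22 -0.47 -0.51]
-0.02 [-0.38 -0.34 -0.3 ]
-0.012 [ 0.14 -0.57  0.01]
-0.006 [-0.28 -0.09 -0.68]
-0.001 [-0.06 -0.2  -1.36]
0.003 [ 0.08  0.69 -1.61]Traceback (most recent call last):
  File "<stdin>", line 11, in <module>
rig.IKError: the arm cannot follow that straight line within its joint ranges
```

View pics/w11.png

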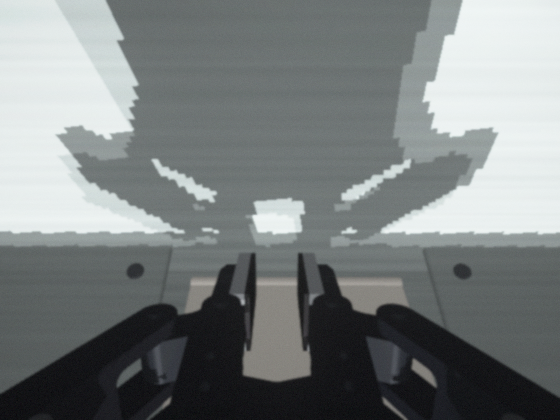

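Nothing is visible under the flap, and the fingers have drawn back to x = -0.100. Only the final lift was refused, so I'll retreat another way and look.

Run:
```python
from h import *
print(manip.get_time(),W2H(manip.get_position()))
q=ori(A).as_rotvec()
for c in [(-.13,-.009,.115),(-.15,-.009,.12),(-.17,-.009,.13)]:
    try: manip.servo_line(tcp(c),q,.1); print("ok",c)
    except manip.IKError as e: print(c,e); break
manip.hold(.3)
im,K,T=cam("wrist"); cv2.imwrite("pics/w12.png",im[:,:,::-1])
im,K,T=cam("scene"); cv2.imwrite("pics/s12.png",cv2.resize(im[160:300,180:360,::-1],None,fx=4,fy=4,interpolation=cv2.INTER_CUBIC))
im,K,T=cam("top"); cv2.imwrite("pics/t12.png",im[:,:,::-1])
print(manip.get_time(),W2H(manip.get_position()),np.round(manip.get_joint_positions(),2))
```

```text
30.4917 [-0.08799882 -0.00889621  0.10597723]
ok (-0.13, -0.009, 0.115)
ok (-0.15, -0.009, 0.12)
ok (-0.17, -0.009, 0.13)
32.15 [-0.15895751 -0.0090285   0.13351374] [0.04 0.23 2.57 3.52 0.3  1.35]
```

View pics/w12.png

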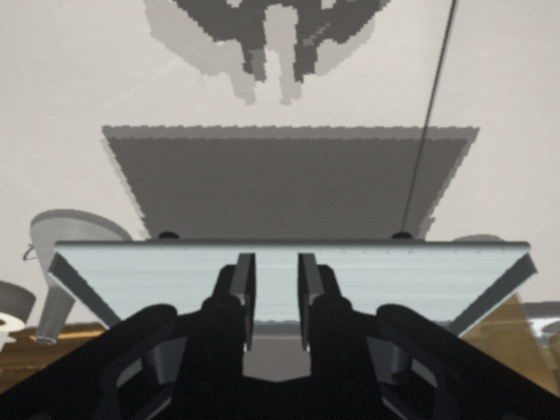

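View pics/s12.png

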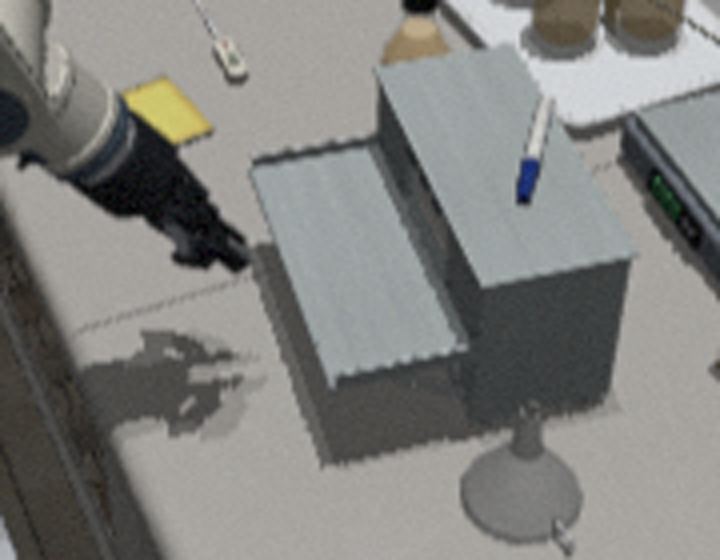

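View pics/t12.png

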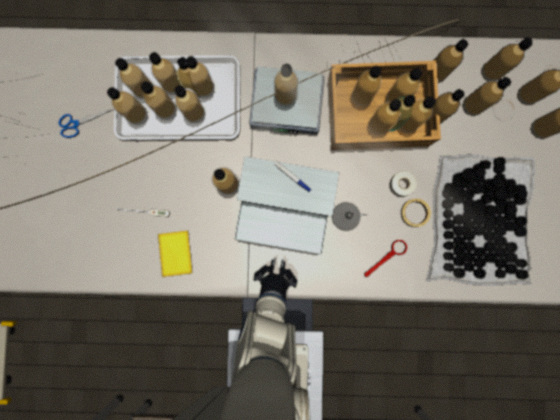

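The ledge is empty and the bystanders look unmoved. For one last check I'll open the fingers, clear of the hopper, to see the mouth and flap.

Run:
```python
from h import *
manip.command_gripper(.085,20)
im,K,T=cam("wrist"); cv2.imwrite("pics/w13.png",im[:,:,::-1])
cv2.imwrite("pics/w13z.png",cv2.resize(im[230:400,180:380,::-1],None,fx=4,fy=3.5,interpolation=cv2.INTER_CUBIC))
Ti=np.linalg.inv(T)
def proj(h):
    c=Ti@np.append(H2W(np.array(h)),1); return (round((K[0]*c[0]/c[2]+K[2]-180)*4),round((K[1]*c[1]/c[2]+K[3]-230)*3.5))
for n,h in [("edge shut L",(.013,.048,.102)),("edge shut R",(.013,-.048,.102)),("face base L",(0,.054,.1)),("face base R",(0,-.054,.1)),("sill mid",(.022,0,.1)),("lintel",(0,0,.166)),("edge@0.3",(.006+.068*.2955,0,.17-.068*.955))]: print(n,proj(h))
t=cam("top")[0]; a=cv2.imread("pics/top0.png")[:,:,::-1]
d=cv2.absdiff(t,a).max(2); d[250:,200:340]=0; print(d[:, :].max(), np.argwhere(d>60).min(0) if (d>60).any() else None, np.argwhere(d>60)[:40].tolist())
```

```text
edge shut L (646, 357)
edge shut R (205, 356)
face base L (682, 331)
face base R (171, 330)
sill mid (424, 361)
lintel (432, 642)
edge@0.3 (424, 386)
198 [218   0] [[218, 298], [218, 299], [218, 300], [218, 301], [218, 302], [218, 303], [219, 266], [219, 267], [219, 268], [219, 269], [219, 297], [219, 298], [219, 299], [219, 300], [219, 301], [219, 302], [219, 303], [219, 304], [220, 264], [220, 265], [220, 266], [220, 267], [220, 268], [220, 269], [220, 270], [220, 271], [220, 296], [220, 297], [220, 298], [220, 299], [220, 300], [220, 301], [220, 302], [220, 303], [220, 304], [220, 305], [221, 263], [221, 264], [221, 265], [221, 266]]
```

View pics/w13z.png

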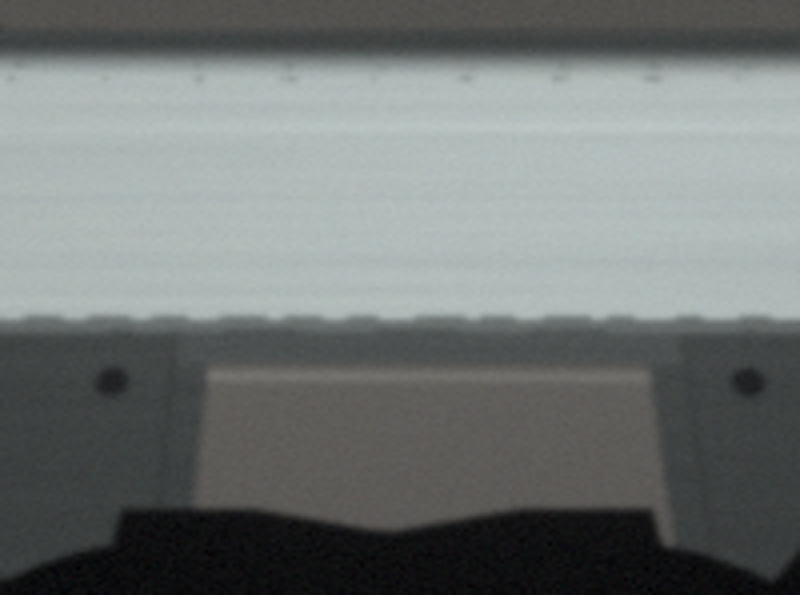

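The flap's lower edge runs level from (208,368) to (650,368) in the zoom. I predicted (205,356) to (646,357) for a shut flap, with the face line 3 px lower than predicted too. The mouth is clear, so I'm handing in.

Run:
```python
from h import *
print(F(),manip.get_time()); manip.sign_off()
```

```text
[ 0.56999477  0.45901451 -0.01548319] 32.9083
the job is handed in; nothing more can be done
```

Both caps were slid along the ledge to the mouth and pushed in under the flap with the fingertips, left cap first, never gripped or lifted. I handed the job in at about 33 s.

**What the last checks showed**
- **Ledge:** it was empty in the scene and top views, and nothing showed in the mouth or under the flap.
- **Flap:** it looked shut. Its lower edge was level and about 11 px below the predicted line in the 3.5x zoom (about 3 px in the original picture), of which about 3 zoom px looked like calibration error.
- **Forces:** they stayed under 2 N while pushing and read about 0 at hand-in. The highest was about 18 N (15.6 N of it vertical), when I touched the ledge once to find the fingertip height.
- **Bystanders:** they looked unmoved by eye. A difference of the top pictures began at the spots the caps had left; I only looked at its first rows.

**What disagreed or was not confirmed**
- **Fingertips:** the touch-down and both cameras put them about 4 mm behind the TCP, not the stated 22 mm ahead, so I worked from the measured value.
- **Retreat:** one retreat line was refused by the arm's joint limits, so I drew back by another path.
- **Drop into the bin:** I did not see the caps land. I infer it from the fingertips reaching about 20 mm past the face, and from the caps being gone with the flap shut.

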